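# Sweep the dark chocolates into the remelt tray

## Robot

A 6-joint arm with a two-finger parallel gripper is mounted at the origin on the work surface. World frame = base frame: x ahead of the robot, y to its left, z up, the work surface at z = 0. Lengths are in mm, angles in rad, forces in N, time in s.
With the tool pointing down it reaches from about 275 to 750 mm from the base axis. Payload 10.2 kg.
Tool frame: the origin (TCP) lies at the very end of the fingers, on their centre line; the grasp point (between the pads) lies 19 mm behind it; x points along the fingers, y is the direction in which the jaws open and shut, and the axes are right-handed (so a half turn about x gives the same grasp; the last joint's range is limited). The gripper opens to 85 mm and grips with 20 to 120 N. Pads are 22 mm wide; open, the fingers measure 114 mm over their backs; the gripper's body (76 mm by 85 mm) begins 54 mm behind the grasp point. The pads swing forward as they close: fully open they stand 13 mm farther back than shut.
Start: joints at [-1.339, 0.313, 1.498, -0, 1.331, -0.223], TCP at [230.612, -471.645, 231.294] pointing down, gripper open.
Joint ranges: [-2.94, 2.94], [-0.97, 2.17], [0.19, 2.56], [-1.23, 4.37], [0.02, 3.11], [-2.88, 2.88]. Speed limits (rad/s): [2.39, 2.39, 3.01, 3.14, 3.14, 3.14].

## Interface

Orientations are given as a unit quaternion [w, x, y, z].
In Python, from rig import ctrl gives the robot as it stands. The module is installed in compiled form; this text tells all that it offers.
- The arm moves only by the tool move_arm, never from a script. Its argument "targets" is a list that holds one entry, the list of rows, each a list of 7 numbers: the opening, from 0 (shut) to 1 (fully open), then the shift along the tool's x, y, z each as a share of 150 mm, from -1 to 1, then the turn, a rotation vector about the tool's x, y, z each as a share of 60 degrees, from -1 to 1. A call has 1 to 5 rows; each row shifts and turns the commanded pose from where the row before left it, along the tool's axes as they then stand; what a row does not reach is not made up. A row lasts 1/10 s, in which the tool goes at most 50 mm and 8.59 degrees, less where a joint would pass 70% of its speed; a pose out of reach is approached as far as the arm can. A call with a number of a shift or a turn outside -1 to 1 is refused whole. A call with a gripper value outside its range is refused whole. The fingers move at their own pace and stop on an object; "force" is the grip in N (left out, the last holds). Time passes only in rows, so rows that do not move let the fingers close. It gives the time, the measured TCP pose, the force and the opening at its end, in the units of the state.
- ctrl.sense(): the state, without advancing time (a new reading comes with each control period).
- ctrl.capture(name): name is "scene" or "top" or "wrist"; returns the picture (420x560x3 uint8, red, green, blue); there is no depth.
- ctrl.calibration(name): a dict with "camera_matrix" (3x3 intrinsics, pixels), "extrinsics" (4x4, takes a point from world to camera coordinates); the wrist camera has in their place "tool_from_camera" (4x4, takes a point from camera to tool coordinates, whose origin is the TCP and whose axes are the tool frame's). Camera axes: x right, y down, z forward; pixel columns grow to the right and rows downward; lengths in mm; the calibration is good to about 2 mm. A picture is of the moment at which its call begins: read the wrist's pose just before it. calibration takes no time and is no camera call.
- ctrl.finish_job(): hands the job in, once; it reports no verdict.
Trained networks look in the newest picture that a camera, given by its name, has taken for a name from the list of things; names that differ only in an ending like _2 or _b are one class to them, and where a whole thing is asked for, a point or a joint stands for the part that bears it (a point fixed in the world has none). Each returns a list of dicts, best first, with "confidence" (0 to 1); they miss things now and then, are a little off and sometimes report something else, mostly with a low value. They report only what shows in the picture. A call takes as long as a camera call. They do not tell look-alikes from the thing itself.
- ctrl.recognise(label, camera): "point" ([row, column] in pixels, amid what is visible of it).
- ctrl.cut_out(label, camera): "pixels" (420x560 bool, what is visible of it) and "point" ([row, column] in pixels, amid what is visible of it).
The state is a dict: "time_s": time; "joints": joint angles; "dq": joint speeds; "tau": joint torques, N m; "eef_pos": TCP position; "ee_rot": TCP orientation; "force": force on the tool from outside, world axes, zero at the start; "wrist_torque": the same for the moment, N m; "grip_width": opening from 0.0 (shut) to 1.0 (fully open).
Only numpy, scipy, OpenCV 4.12 (cv2) and the standard library are available. Lean on these libraries where they do the work, as an engineer would, in place of code of your own. Each camera call takes 0.05 s, during which the arm holds its last target.

## Task

The three dark chocolates on the marble slab are seconds for remelting: with the fingertips, sweep them along the slab and over its edge into the blue tray, never lifting them off the marble. Leave the pink chocolate, the jar and the bowl where they are.

Things in the scene. Friction and masses are not known exactly. Their poses are not given: they have to be found in the camera images.
- slab: Fixed white marble slab, 270 (x) x 300 (y) x 32 mm high, with a steel bar 12 wide and 10 mm high on top along the near and far edges (centred at x = -128 and +128 mm; 244 mm clear between the bars). The two y edges are open and each has a tray beside it. Origin: centre of its underside, on the table; its top is at z = 32 mm. Its yaw varies by up to 0.2 rad either way.
- blue_tray: Blue plastic tray, 270 (x) x 120 (y) x 26 mm high, walls and floor 4 mm thick, open on top, fixed to the table on one long (y) side of the slab, left or right by chance, 2 mm from it, its axes parallel to the slab's and its rim 6 mm lower than the slab's top. Origin: centre of its underside, on the table.
- orange_tray: Orange plastic tray, 270 (x) x 120 (y) x 26 mm high, walls and floor 4 mm thick, open on top, fixed to the table on one long (y) side of the slab, left or right by chance, 2 mm from it, its axes parallel to the slab's and its rim 6 mm lower than the slab's top. Origin: centre of its underside, on the table. It stays empty.
- dark1_mid (a point): Middle of a dark brown chocolate with a thin gold dash on its flat-domed top: round, 32 in diameter, 17 mm high, about 20 g, loose, lying flat on the slab. The point lies on its axis, 8 mm above its underside. Slides when pushed and drops off the slab's edge. The four chocolates (three dark, one pink) lie in four lanes along the slab's y, 56 mm apart between centres (each within 4 mm), one to a lane; the order is random.
- dark2_mid (a point): Middle of a dark brown chocolate with a thin gold dash on its flat-domed top: round, 32 in diameter, 17 mm high, about 20 g, loose, lying flat on the slab. The point lies on its axis, 8 mm above its underside. Slides when pushed and drops off the slab's edge. The four chocolates (three dark, one pink) lie in four lanes along the slab's y, 56 mm apart between centres (each within 4 mm), one to a lane; the order is random.
- dark3_mid (a point): Middle of a dark brown chocolate with a thin gold dash on its flat-domed top: round, 32 in diameter, 17 mm high, about 20 g, loose, lying flat on the slab. The point lies on its axis, 8 mm above its underside. Slides when pushed and drops off the slab's edge. The four chocolates (three dark, one pink) lie in four lanes along the slab's y, 56 mm apart between centres (each within 4 mm), one to a lane; the order is random.
- dark1: The same dark chocolate as point dark1_mid; origin at the centre of its underside, z axis up.
- dark2: The same dark chocolate as point dark2_mid; origin at the centre of its underside, z axis up.
- dark3: The same dark chocolate as point dark3_mid; origin at the centre of its underside, z axis up.
- pink: Pink chocolate with a white dash, same shape and size as the dark ones (32 in diameter, 17 mm high), loose on the slab in one of the four lanes. Origin: centre of its underside.
- jar: Amber glass jar with steel lid, 56 in diameter, 75 mm high, loose on the table just beyond the slab's far edge. Origin: centre of its underside.
- bowl: White ceramic bowl, 90 in diameter, 45 mm high, loose on the table just beyond the slab's far edge. Origin: centre of its underside.
There are look-alikes about, which are no part of the job. Leave any purple or turquoise look-alike of the dark2 alone. What is shaped like the dark1 but orange is not meant.

How it is judged (in metres and radians):
At the end, for the whole second after the job is handed in: All three dark chocolates lie inside the blue tray (middles within its inner walls and less than 27 mm above the tray's underside) and at rest (below 20 mm/s); the pink chocolate, the jar and the bowl are within 15 mm of where they started (x of dark1_mid in the frame of blue_tray between -0.131 and 0.131 m and y of dark1_mid in the frame of blue_tray between -0.056 and 0.056 m and z of each of dark1_mid, dark2_mid, dark3_mid in the frame of blue_tray below 0.027 m and linear speed of each of dark1, dark2, dark3 below 0.02 m/s and x of dark2_mid in the frame of blue_tray between -0.131 and 0.131 m and y of dark2_mid in the frame of blue_tray between -0.056 and 0.056 m and x of dark3_mid in the frame of blue_tray between -0.131 and 0.131 m and y of dark3_mid in the frame of blue_tray between -0.056 and 0.056 m and distance of each of pink, jar, bowl from where it was at the start of the episode below 0.015 m); the robot touches nothing.
It fails at once if a dark chocolate is lifted (its middle more than 8 mm above its height on the slab) (height (world z) of any of dark1_mid, dark2_mid, dark3_mid above 0.048 m).
It fails at once if the pink chocolate, the jar or the bowl is moved by more than 15 mm (distance of any of pink, jar, bowl from where it was at the start of the episode above 0.015 m).
It fails at once if the jar or the bowl is tipped (angle between any of jar, bowl's own z axis and vertical above 0.3 rad).
It also fails if it takes over 56 s, if anything falls off the work surface, if the arm or the gripper's body presses on something with over 40 N, if the wrist force passes 120 N, or if a joint passes its speed limit or range.

## Working session

There is one attempt and no reset: what is moved stays moved. The work goes in short steps, Python scripts to look and compute and a tool call to move; the robot and the scene stay as the last step left them, time stands still between calls to the robot, and variables do not carry over. Pictures are saved under pics/ and viewed, and the job is handed in when it is done.

Besides the shell and the picture viewer there is one more tool, called by a JSON object that holds its "op" and its "data", one argument or row to a line. move_arm: Moves the arm, as the interface text tells. Shift numbers are shares of 150 mm and turn numbers shares of 60 degrees, none past 1 either way. Its arguments: {"type":"object","properties":{"targets":{"type":"array","items":{"type":"array","items":{"type":"array","items":{"type":"number","minimum":-1,"maximum":1}}}},"force":{"type":"number"}},"required":["targets"]}

```bash
mkdir -p pics
python3 - <<'E'
from rig import ctrl
import cv2
s=ctrl.sense();print(s)
for n in("top","scene"):
    im=ctrl.capture(n);cv2.imwrite(f"pics/{n}0.png",im[:,:,::-1])
    c=ctrl.calibration(n);print(n,c)
    for l in("dark1","pink","blue_tray","orange_tray","slab","jar","bowl"):
        if n=="top":print(l,[(r["confidence"],r["point"]) for r in ctrl.recognise(l,n)])
print(ctrl.calibration("wrist"))
E
```

```text
{'time_s': 0.0, 'joints': array([-1.33939564e+00,  3.13482653e-01,  1.49845846e+00,  2.05364741e-05,
        1.33100316e+00, -2.23377115e-01]), 'dq': array([-0.00226449, -0.00130536, -0.00016363,  0.00151307, -0.00064034,
        0.00052395]), 'tau': array([-1.10168821e-03, -4.12266362e+01, -2.59741473e+01, -2.58956770e-04,
        4.12331792e-03,  9.35388726e-06]), 'eef_pos': array([ 230.55543993, -471.37276719,  230.71032328]), 'ee_rot': array([ 0.15892658,  0.68891005,  0.15988237, -0.68889978]), 'force': array([-0.16624506,  0.91703577,  0.26217617]), 'wrist_torque': array([-0.011307  ,  0.02791301,  0.03760176]), 'grip_width': 1.0016802819901423}
top {'camera_matrix': array([[510.49242688,   0.        , 286.69789446],
       [  0.        , 510.49242688, 206.69104254],
       [  0.        ,   0.        ,   1.        ]]), 'extrinsics': array([[-1.83049840e-02, -9.99210362e-01,  3.52644216e-02,
         1.34640372e+01],
       [-9.87683530e-01,  1.25897214e-02, -1.55957504e-01,
         5.62262567e+02],
       [ 1.55390384e-01, -3.76848880e-02, -9.87134073e-01,
         7.68337177e
[... 898 characters left out ...]
 [-6.44898779e-01, -2.27206047e-01, -7.29714312e-01,
         1.05229718e+03],
       [ 0.00000000e+00,  0.00000000e+00,  0.00000000e+00,
         1.00000000e+00]])}
{'camera_matrix': array([[369.35271469,   0.        , 289.9799789 ],
       [  0.        , 369.35271469, 211.86617287],
       [  0.        ,   0.        ,   1.        ]]), 'tool_from_camera': array([[-1.13925374e-04, -2.58331544e-01,  9.66056313e-01,
        -1.43587035e+02],
       [ 9.99999071e-01, -1.34170466e-03, -2.40854870e-04,
        -1.08984293e-01],
       [ 1.35838266e-03,  9.66055388e-01,  2.58331457e-01,
        -6.62915619e+01],
       [ 0.00000000e+00,  0.00000000e+00,  0.00000000e+00,
         1.00000000e+00]])}
```

View pics/top0.png

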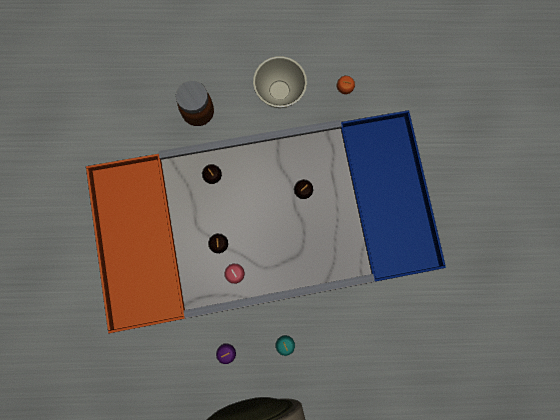

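View pics/scene0.png

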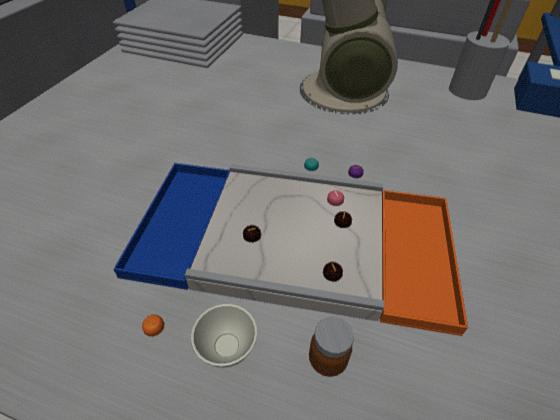

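```bash
cat > h.py <<'E'
from rig import ctrl
import numpy as np, cv2
from scipy.spatial.transform import Rotation as R
def back(n,rc,z):
    c=ctrl.calibration(n);K=c["camera_matrix"];E=c["extrinsics"]
    d=E[:3,:3].T@np.linalg.inv(K)@np.array([rc[1],rc[0],1.]);o=-E[:3,:3].T@E[:3,3]
    return o+d*(z-o[2])/d[2]
E
python3 - <<'E'
from h import *
np.set_printoptions(precision=1,suppress=True)
im={}
for n in("top","scene"):
    im[n]=ctrl.capture(n)
    for l in("dark1","pink"):
        for r in ctrl.cut_out(l,n):
            p=r["point"];a=im[n][r["pixels"]].mean(0)
            print(n,l,r["confidence"],np.array(p),r["pixels"].sum(),"rgb",a,back(n,p,41 if r["pixels"].sum()<1000 else 26))
for l,h in(("blue_tray",[(123,342),(111,408),(267,444),(280,374)]),("orange_tray",[(167,87),(155,159),(318,184),(332,109)])):
    P=np.array([back("top",q,26)[:2] for q in h]);print(l,P,P.mean(0),np.linalg.norm(np.diff(P,axis=0),axis=1))
    m=[r for r in ctrl.cut_out(l,"top")][:1]
    if m:
        cs=cv2.findContours(m[0]["pixels"].astype(np.uint8),0,1)[0];c=max(cs,key=cv2.contourArea)[:,0]
        Q=np.float32([back("top",(y,x),26)[:2] for x,y in c]);rr=cv2.minAreaRect(Q);print(rr)
E
```

```text
top dark1 0.88 [347.3 285.4] 314 rgb [33.5 84.6 76.7] [345.1  10.6  41. ]
top dark1 0.86 [356. 227.] 312 rgb [59.9 29.1 68.9] [334.3  99.6  41. ]
top dark1 0.66 [176.2 213. ] 273 rgb [24.2 14.1  9.9] [613.9 122.   41. ]
top dark1 0.65 [241.6 219. ] 292 rgb [24.  13.9  9.1] [508.7 112.1  41. ]
top dark1 0.63 [188.3 300. ] 291 rgb [23.9 14.3  9.7] [592.5 -17.3  41. ]
top dark1 0.57 [ 82.9 345.9] 249 rgb [126.4  58.2  25.4] [770.6 -98.   41. ]
top pink 0.82 [273.1 235.2] 284 rgb [132.4  64.9  70. ] [459.1  86.9  41. ]
scene dark1 0.92 [324.8 152.7] 389 rgb [141.6  74.1  32.8] [795.2 -87.8  41. ]
scene dark1 0.85 [270.8 332.2] 292 rgb [30.3 17.3 11.1] [621.3 122.5  41. ]
scene dark1 0.7 [234.7 250.1] 231 rgb [30.8 18.1 11.9] [598.8 -24.9  41. ]
scene dark1 0.66 [218.2 342.4] 224 rgb [32.5 20.1 14.5] [507.7 111.4  41. ]
scene dark1 0.56 [165.1 311.1] 154 rgb [35.6 93.4 89.7] [388.9  18.7  41. ]
scene dark1 0.52 [172.  356.8] 160 rgb [69.2 37.  84.3] [377.2 109.   41. ]
scene pink 0.67 [199.4 336.3] 196 rgb [133.8  70.1  78.5] [466.1  89.9  41. ]
blue_tray [[ 706.1  -91.3]
 [ 726.4 -204.2]
 [ 463.4 -248.2]
 [ 444.7 -133.6]] [ 585.2 -169.3] [114.7 266.6 116.2]
((585.6175537109375, -168.775390625), (270.04736328125, 121.53823852539062), 9.744202613830566)
orange_tray [[634.6 327.3]
 [653.6 211.8]
 [391.3 167.7]
 [372.5 282.7]] [513.  247.4] [117.1 265.9 116.6]
((513.4666137695312, 247.8293914794922), (273.008056640625, 123.23445129394531), 9.884673118591309)
```

```bash
cat >> h.py <<'E'
C=np.array([549.5,39.5]);th=np.deg2rad(9.83)
ux=np.array([np.cos(th),np.sin(th)]);uy=np.array([-np.sin(th),np.cos(th)])
def toslab(p): d=np.array(p[:2])-C;return np.array([d@ux,d@uy])
def toworld(q): return C+q[0]*ux+q[1]*uy
def tool(): 
    s=ctrl.sense();w=s["ee_rot"];return s,R.from_quat([w[1],w[2],w[3],w[0]])
E
python3 - <<'E'
from h import *
np.set_printoptions(precision=3,suppress=True)
s,r=tool();print(r.as_matrix())
print("slab",toslab(s["eef_pos"]))
x=np.array([0,0,-1.]);
for sg in(1,-1):
    y=np.r_[sg*ux,0];z=np.cross(x,y);T=R.from_matrix(np.c_[x,y,z])
    print(sg,np.rad2deg((r.inv()*T).as_rotvec()),"tool z in slab",uy@z[:2])
    Tm=T
    for q in((82,115),(82,-178)):
        w=np.r_[toworld(q),120];print("  tgt",w,"j1",np.arctan2(w[1],w[0]),"shift in target frame mm",T.inv().apply(w-s["eef_pos"]))
for n,a,b in(("A",(613.9,122),(621.3,122.5)),("B",(592.5,-17.3),(598.8,-24.9)),("C",(508.7,112.1),(507.7,111.4)),("pink",(459.1,86.9),(466.1,89.9))):print(n,toslab(a),toslab(b))
E
```

```text
[[-0.     0.439 -0.898]
 [ 0.    -0.898 -0.439]
 [-1.    -0.    -0.   ]]
slab [-401.484 -449.176]
1 [-73.773  -0.004   0.004] tool z in slab -1.0
  tgt [610.663 166.811 120.   ] j1 0.2666585918139024 shift in target frame mm [ 111.276  483.484 -564.176]
  tgt [ 660.685 -121.887  120.   ] j1 -0.1824348069764719 shift in target frame mm [ 111.276  483.484 -271.176]
-1 [106.227   0.004   0.004] tool z in slab 1.0
  tgt [610.663 166.811 120.   ] j1 0.2666585918139024 shift in target frame mm [ 111.276 -483.484  564.176]
  tgt [ 660.685 -121.887  120.   ] j1 -0.1824348069764719 shift in target frame mm [ 111.276 -483.484  271.176]
A [77.539 70.294] [84.916 69.523]
B [ 32.671 -63.307] [ 37.581 -71.871]
C [-27.806  78.5  ] [-28.911  77.981]
pink [-80.98   62.138] [-73.571  63.899]
```

{"op": "move_arm", "data": {
  "targets": [
    [[0.24,0,0,0,-0.14,0,0],[0.24,0,0,0,-0.14,0,0],[0.24,0,0,0,-0.14,0,0],[0.24,0,0,0,-0.14,0,0],[0.24,0,0,0,-0.14,0,0]]
  ]
}}

```text
time_s: 1.35
eef_pos: [230.6, -471.7, 231.3]
ee_rot: [-0.397, -0.585, -0.397, 0.585]
force: [0.2, -0.4, 0.3]
grip_width: 0.241
```

{"op": "move_arm", "data": {
  "targets": [
    [[0.24,0,0,0,-0.14,0,0],[0.24,0,0,0,-0.14,0,0],[0.24,0,0,0,-0.14,0,0],[0.24,0,0,0,-0.11,0,0],[0.24,0,0,0,0,0,0]]
  ]
}}

```text
time_s: 1.85
eef_pos: [230.6, -471.7, 231.3]
ee_rot: [0.541, 0.455, 0.541, -0.455]
force: [0.2, 1.1, -0.0]
grip_width: 0.238
```

{"op": "move_arm", "data": {
  "targets": [
    [[0.24,0,0.2,-0.236,0,0,0],[0.24,0,0.2,-0.236,0,0,0],[0.24,0,0.2,-0.236,0,0,0],[0.24,0,0.2,-0.236,0,0,0],[0.24,0,0.2,-0.236,0,0,0]]
  ]
}}

```text
time_s: 2.35
eef_pos: [348.7, -269.9, 231.5]
ee_rot: [0.54, 0.456, 0.54, -0.456]
force: [0.1, -0.1, 0.1]
grip_width: 0.24
```

{"op": "move_arm", "data": {
  "targets": [
    [[0.24,0,0.2,-0.236,0,0,0],[0.24,0,0.2,-0.236,0,0,0],[0.24,0,0.2,-0.236,0,0,0],[0.24,0,0.2,-0.236,0,0,0],[0.24,0,0.2,-0.236,0,0,0]]
  ]
}}

```text
time_s: 2.85
eef_pos: [466.3, -69.7, 231.5]
ee_rot: [0.54, 0.456, 0.54, -0.456]
force: [0.5, -0.6, -0.1]
grip_width: 0.237
```

{"op": "move_arm", "data": {
  "targets": [
    [[0.24,0,0.2,-0.236,0,0,0],[0.24,0,0.2,-0.236,0,0,0],[0.24,0,0.2,-0.236,0,0,0],[0.24,0,0.2,-0.236,0,0,0],[0.24,0,0,0,0,0,0]]
  ]
}}

```text
time_s: 3.35
eef_pos: [560.7, 92.6, 230.6]
ee_rot: [0.541, 0.455, 0.542, -0.455]
force: [-0.0, -0.5, -0.4]
grip_width: 0.242
```

```bash
cat > st.py <<'E'
from h import *
np.set_printoptions(precision=2,suppress=True)
s,r=tool();print(s["time_s"],"slab",toslab(s["eef_pos"]),"z",s["eef_pos"][2],s["joints"],"F",s["force"],s["grip_width"])
x=np.array([0,0,-1.]);y=np.r_[ux,0];T=R.from_matrix(np.c_[x,y,np.cross(x,y)])
print("rot err deg",np.rad2deg((r.inv()*T).as_rotvec()))
E
python3 st.py
python3 - <<'E'
from h import *
im=ctrl.capture("wrist");cv2.imwrite("pics/w1.png",im[:,:,::-1])
E
```

```text
3.35 slab [20.12 50.45] z 230.57851425097746 [-0.04  0.41  1.36  0.    1.37 -0.22] F [-0.04 -0.51 -0.42] 0.24154236973058493
rot err deg [ 0.1  -0.06 -0.  ]
```

View pics/w1.png

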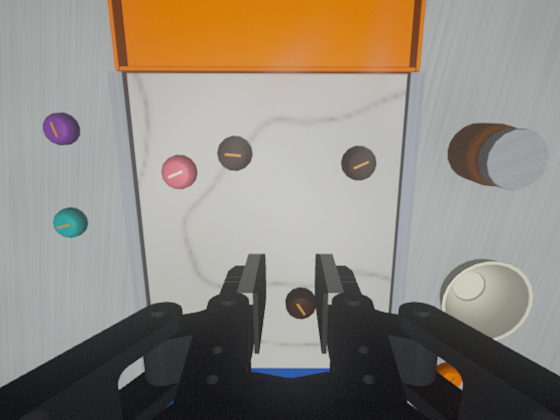

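```bash
cat >> h.py <<'E'
def wback(rc,z,s,r):
    c=ctrl.calibration("wrist");K=c["camera_matrix"];T=c["tool_from_camera"]
    d=r.apply(T[:3,:3]@np.linalg.inv(K)@np.array([rc[1],rc[0],1.]));o=s["eef_pos"]+r.apply(T[:3,3])
    return o+d*(z-o[2])/d[2]
E
python3 - <<'E'
from h import *
np.set_printoptions(precision=1,suppress=True)
s,r=tool();im=ctrl.capture("wrist")
for l in("dark1","pink"):
  for q in ctrl.cut_out(l,"wrist"):
    print(l,q["confidence"],np.array(q["point"]),q["pixels"].sum(),toslab(wback(q["point"],41,s,r)))
for p in((70,127),(70,409),(69,118),(69,418)):print("edge z32",toslab(wback(p,32,s,r)))
for p,n in(((180,129),"bar in L"),((180,398),"bar in R")):print(n,toslab(wback(p,36,s,r)))
E
python3 st.py
```

```text
dark1 0.89 [371.6 449.7] 343 [ 188.4 -149.8]
dark1 0.85 [161.  361.6] 928 [84.3 72.3]
dark1 0.7 [126.2  63.4] 935 [-179.4  103. ]
dark1 0.65 [298.6 299.7] 738 [ 29.4 -64.6]
dark1 0.63 [149.5 237.5] 965 [-27.1  82.6]
pink 0.57 [170.9 179.9] 983 [-80.1  63.4]
edge z32 [-121.9  150.3]
edge z32 [123.4 150.2]
edge z32 [-129.6  151.2]
edge z32 [131.1 151. ]
bar in L [-129.4   54.2]
bar in R [119.9  54.1]
3.55 slab [17.87 45.87] z 231.3293795569042 [-0.05  0.4   1.37 -0.    1.37 -0.22] F [-1.03 -0.2  -0.05] 0.24072567386056515
rot err deg [-0.1   0.01  0.01]
```

{"op": "move_arm", "data": {
  "targets": [
    [[0.24,0,0.141,-0.16,0,0,0],[0.24,0,0.141,-0.16,0,0,0],[0.24,0,0.141,-0.16,0,0,0],[0.24,0,0,0,0,0,0],[0.24,0,0,0,0,0,0]]
  ]
}}

```text
time_s: 4.05
eef_pos: [609.6, 169.4, 231.2]
ee_rot: [0.541, 0.455, 0.541, -0.456]
force: [-0.1, -0.9, 0.3]
grip_width: 0.24
```

{"op": "move_arm", "data": {
  "targets": [
    [[0.24,0.28,0,0,0,0,0],[0.24,0.28,0,0,0,0,0],[0.24,0.28,0,0,0,0,0],[0.24,0.28,0,0,0,0,0],[0.24,0,0,0,0,0,0]]
  ]
}}

```text
time_s: 4.55
eef_pos: [606.5, 168.4, 58.5]
ee_rot: [0.538, 0.453, 0.543, -0.458]
force: [1.2, -0.4, 0.3]
grip_width: 0.242
```

```bash
python3 st.py
python3 - <<'E'
from h import *
im=ctrl.capture("wrist");cv2.imwrite("pics/w2.png",im[:,:,::-1])
im=ctrl.capture("scene");cv2.imwrite("pics/s2.png",im[:,:,::-1])
E
python3 st.py
```

```text
4.55 slab [ 78.2  117.32] z 58.544599045826764 [ 0.09  0.71  1.34 -0.    1.1  -0.08] F [ 1.16 -0.38  0.26] 0.24232099111813402
rot err deg [-0.11 -0.04  0.58]
4.65 slab [ 81.94 117.57] z 64.8684215249988 [ 0.09  0.71  1.33 -0.    1.1  -0.08] F [1.03 0.07 0.33] 0.24033948069396194
rot err deg [-0.06  0.01 -0.05]
```

View pics/w2.png

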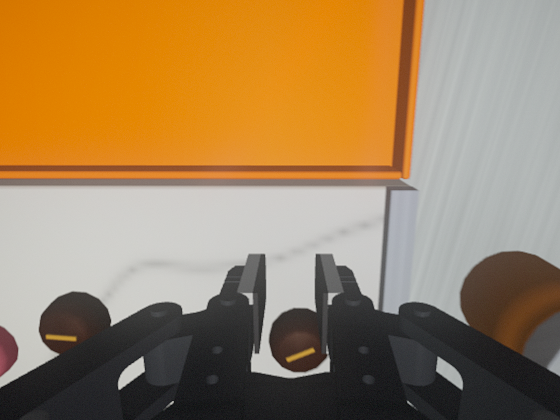

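View pics/s2.png

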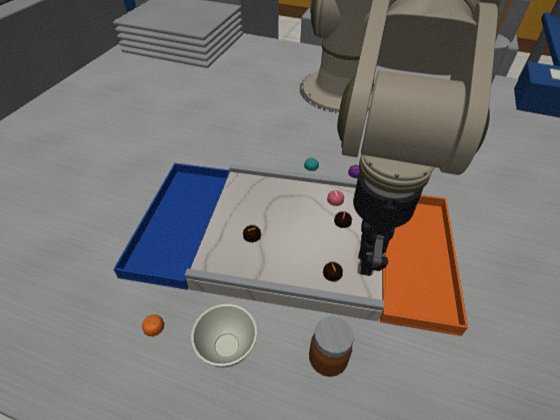

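{"op": "move_arm", "data": {
  "targets": [
    [[0.24,0.035,0,0,0,0,0],[0.24,0.035,0,0,0,0,0],[0.24,0.035,0,0,0,0,0],[0.24,0.035,0,0,0,0,0],[0.24,0.03,0,0,0,0,0]]
  ]
}}

```text
time_s: 5.15
eef_pos: [609.7, 170.4, 37.4]
ee_rot: [0.541, 0.455, 0.541, -0.455]
force: [-0.3, -0.1, -0.1]
grip_width: 0.241
```

```bash
python3 st.py
python3 - <<'E'
from h import *
im=ctrl.capture("wrist");cv2.imwrite("pics/w3.png",im[:,:,::-1])
E
python3 st.py
```

```text
5.15 slab [ 81.65 118.68] z 37.44356303269913 [ 0.09  0.74  1.35  0.    1.05 -0.08] F [-0.25 -0.09 -0.1 ] 0.24090707222624388
rot err deg [ 0.03 -0.    0.01]
5.2 slab [ 81.28 118.69] z 36.63317608442475 [ 0.09  0.74  1.35  0.    1.05 -0.08] F [-0.48 -0.53 -0.78] 0.24051330291079454
rot err deg [ 0.03 -0.01  0.08]
```

View pics/w3.png

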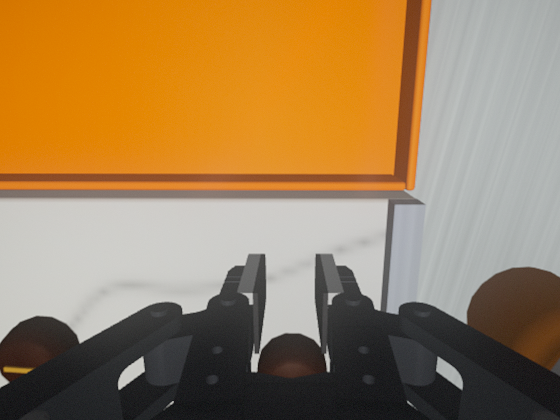

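{"op": "move_arm", "data": {
  "targets": [
    [[0.24,0,0,0.03,0,0,0],[0.24,0,0,0.04,0,0,0],[0.24,0,0,0.05,0,0,0],[0.24,0,0,0.06,0,0,0],[0.24,0,0,0.07,0,0,0]]
  ]
}}

```text
time_s: 5.7
eef_pos: [616.4, 132.5, 38.0]
ee_rot: [0.541, 0.455, 0.541, -0.455]
force: [0.4, -0.4, -0.2]
grip_width: 0.242
```

```bash
python3 st.py
python3 - <<'E'
from h import *
im=ctrl.capture("scene");cv2.imwrite("pics/s3.png",cv2.resize(im[150:340,140:480,::-1],None,fx=2.3,fy=2.3))
E
python3 st.py
```

```text
5.7 slab [81.78 80.23] z 37.95804986811054 [ 0.03  0.74  1.36  0.    1.05 -0.15] F [ 0.36 -0.37 -0.18] 0.24222650024083983
rot err deg [ 0.02  0.   -0.02]
5.75 slab [81.86 78.54] z 37.89850700975815 [ 0.02  0.74  1.36 -0.    1.05 -0.15] F [ 0.93 -2.06 -0.86] 0.23785115804404136
rot err deg [-0.05  0.03 -0.02]
```

View pics/s3.png

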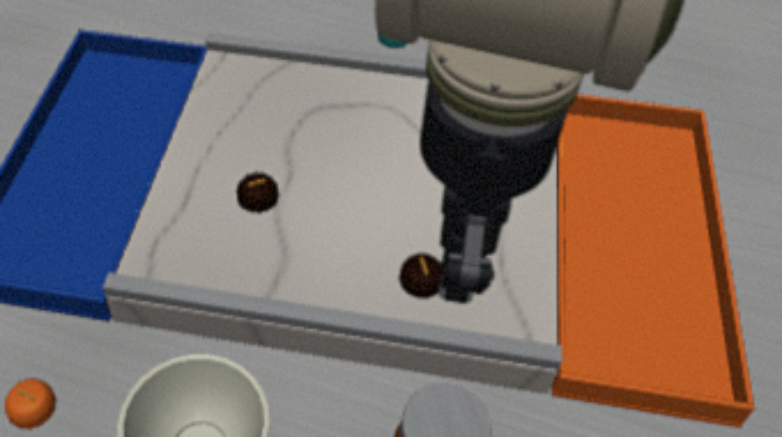

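{"op": "move_arm", "data": {
  "targets": [
    [[0.24,0,0,0.08,0,0,0],[0.24,0,0,0.08,0,0,0],[0.24,0,0,0.08,0,0,0],[0.24,0,0,0.08,0,0,0],[0.24,0,0,0.08,0,0,0]]
  ]
}}

```text
time_s: 6.25
eef_pos: [626.6, 73.2, 37.8]
ee_rot: [0.541, 0.455, 0.541, -0.455]
force: [-0.9, 1.1, -0.5]
grip_width: 0.241
```

{"op": "move_arm", "data": {
  "targets": [
    [[0.24,0,0,0.08,0,0,0],[0.24,0,0,0.08,0,0,0],[0.24,0,0,0.08,0,0,0],[0.24,0,0,0.08,0,0,0],[0.24,0,0,0.08,0,0,0]]
  ]
}}

```text
time_s: 6.75
eef_pos: [636.9, 14.2, 37.8]
ee_rot: [0.541, 0.455, 0.541, -0.455]
force: [-0.1, 0.6, 0.5]
grip_width: 0.241
```

```bash
python3 st.py
python3 - <<'E'
from h import *
im=ctrl.capture("scene");cv2.imwrite("pics/s4.png",cv2.resize(im[150:340,140:480,::-1],None,fx=2.3,fy=2.3))
E
python3 st.py
```

```text
6.75 slab [ 81.75 -39.84] z 37.76549214772984 [-0.16  0.75  1.33  0.    1.06 -0.33] F [-0.15  0.62  0.49] 0.24094292464574799
rot err deg [ 0.03 -0.    0.  ]
6.8 slab [ 81.81 -41.67] z 37.82638569454951 [-0.16  0.75  1.33 -0.    1.06 -0.33] F [ 0.36 -1.1  -0.29] 0.24031594761470956
rot err deg [-0.05  0.04 -0.02]
```

View pics/s4.png

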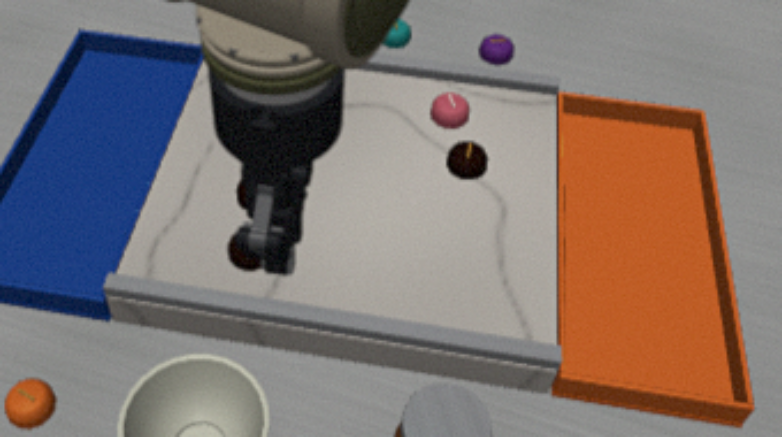

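Dark A rides in the cradle and B is undisturbed. I'll continue over the edge, about 120 mm more.

{"op": "move_arm", "data": {
  "targets": [
    [[0.24,0,0,0.08,0,0,0],[0.24,0,0,0.08,0,0,0],[0.24,0,0,0.08,0,0,0],[0.24,0,0,0.08,0,0,0],[0.24,0,0,0.08,0,0,0]]
  ]
}}

```text
time_s: 7.3
eef_pos: [647.1, -45.0, 37.8]
ee_rot: [0.541, 0.455, 0.541, -0.455]
force: [-0.3, -0.3, 0.4]
grip_width: 0.24
```

{"op": "move_arm", "data": {
  "targets": [
    [[0.24,0,0,0.08,0,0,0],[0.24,0,0,0.08,0,0,0],[0.24,0,0,0.08,0,0,0],[0.24,0,0,0.08,0,0,0],[0.24,0,0,0.08,0,0,0]]
  ]
}}

```text
time_s: 7.8
eef_pos: [657.4, -104.0, 37.8]
ee_rot: [0.541, 0.455, 0.541, -0.455]
force: [-0.3, 0.2, -0.2]
grip_width: 0.237
```

```bash
python3 st.py
python3 - <<'E'
from h import *
im=ctrl.capture("scene");cv2.imwrite("pics/s5.png",cv2.resize(im[150:340,100:440,::-1],None,fx=2.3,fy=2.3))
E
python3 st.py
```

```text
7.8 slab [  81.82 -159.86] z 37.78447244119963 [-0.33  0.81  1.23 -0.    1.11 -0.5 ] F [-0.25  0.19 -0.22] 0.23664305651087958
rot err deg [ 0.03  0.   -0.  ]
7.85 slab [  81.71 -161.74] z 37.82616964553272 [-0.33  0.81  1.22 -0.    1.11 -0.51] F [-0.24 -0.96  0.27] 0.23861407781368607
rot err deg [-0.05  0.05 -0.02]
```

View pics/s5.png

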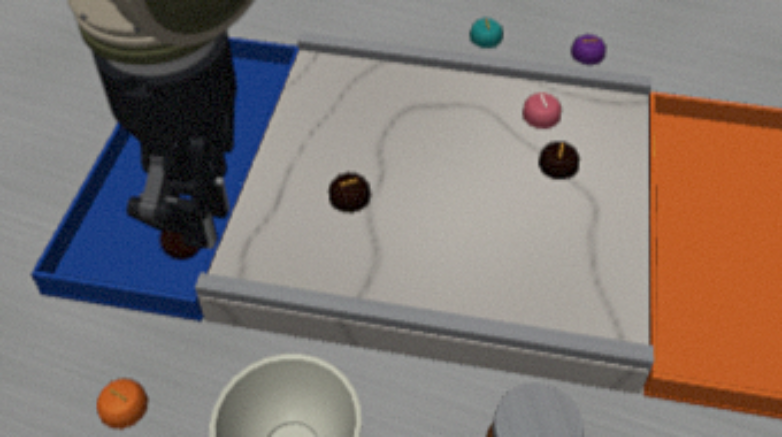

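{"op": "move_arm", "data": {
  "targets": [
    [[0.24,-0.05,0,0,0,0,0],[0.24,-0.1,0,0,0,0,0],[0.24,-0.15,0,0,0,0,0],[0.24,-0.1,0,0,0,0,0],[0.24,0,0,0,0,0,0]]
  ]
}}

```text
time_s: 8.35
eef_pos: [658.5, -103.0, 101.2]
ee_rot: [0.543, 0.456, 0.539, -0.454]
force: [0.0, 0.5, -0.0]
grip_width: 0.239
```

{"op": "move_arm", "data": {
  "targets": [
    [[0.24,0,-0.07,-0.19,0,0,0],[0.24,0,-0.09,-0.26,0,0,0],[0.24,0,-0.09,-0.26,0,0,0],[0.24,0,-0.095,-0.25,0,0,0],[0.24,0,0,0,0,0,0]]
  ]
}}

```text
time_s: 8.85
eef_pos: [579.1, 34.0, 97.3]
ee_rot: [0.541, 0.454, 0.543, -0.454]
force: [0.0, -1.4, 0.6]
grip_width: 0.239
```

```bash
python3 st.py
python3 - <<'E'
from h import *
im=ctrl.capture("scene");cv2.imwrite("pics/s6.png",cv2.resize(im[150:340,100:440,::-1],None,fx=2.3,fy=2.3))
E
python3 st.py
```

```text
8.85 slab [ 28.19 -10.5 ] z 97.34575763770259 [-0.14  0.57  1.49  0.    1.09 -0.32] F [ 0.04 -1.38  0.63] 0.23884727427035318
rot err deg [ 0.27 -0.09  0.14]
8.9 slab [ 29.26 -12.75] z 97.58201686569545 [-0.15  0.57  1.49  0.    1.09 -0.32] F [ 0.36 -0.61 -0.18] 0.2391356190046889
rot err deg [ 0.2  -0.02  0.06]
```

View pics/s6.png

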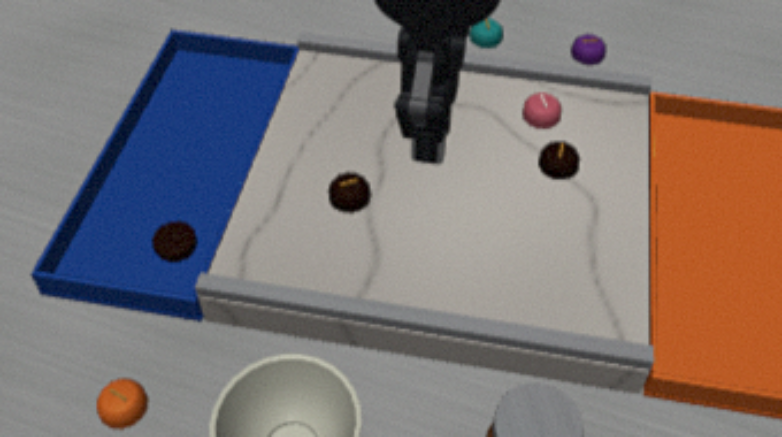

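{"op": "move_arm", "data": {
  "targets": [
    [[0.24,0.1,0,0,0,0,0],[0.24,0.14,0,0,0,0,0],[0.24,0.1,0,0,0,0,0],[0.24,0.04,0,0,0,0,0],[0.24,0.02,0,0,0,0,0]]
  ]
}}

```text
time_s: 9.4
eef_pos: [581.7, 29.4, 37.2]
ee_rot: [0.541, 0.455, 0.541, -0.456]
force: [0.2, 0.4, -0.0]
grip_width: 0.24
```

```bash
python3 st.py
python3 - <<'E'
from h import *
im=ctrl.capture("wrist");cv2.imwrite("pics/w7.png",im[:,:,::-1])
E
python3 st.py
```

```text
9.4 slab [ 30.  -15.4] z 37.211975466182906 [-0.15  0.65  1.52 -0.    0.97 -0.32] F [ 0.16  0.4  -0.02] 0.2403080114253008
rot err deg [-0.   -0.01  0.04]
9.45 slab [ 30.04 -15.31] z 37.33022786258988 [-0.15  0.65  1.52 -0.    0.97 -0.32] F [-0.09  0.54 -0.2 ] 0.23831341222006172
rot err deg [ 0.   -0.    0.03]
```

View pics/w7.png

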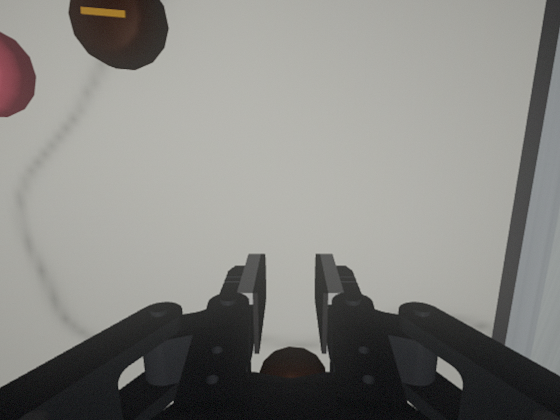

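B is centred behind the gap. Sweep from y=-15 to about -162 (147 mm).

{"op": "move_arm", "data": {
  "targets": [
    [[0.24,0,0,0.04,0,0,0],[0.24,0,0,0.05,0,0,0],[0.24,0,0,0.06,0,0,0],[0.24,0,0,0.07,0,0,0],[0.24,0,0,0.08,0,0,0]]
  ]
}}

```text
time_s: 9.95
eef_pos: [589.6, -15.4, 38.0]
ee_rot: [0.541, 0.455, 0.541, -0.455]
force: [-0.2, 0.1, -0.9]
grip_width: 0.241
```

{"op": "move_arm", "data": {
  "targets": [
    [[0.24,0,0,0.08,0,0,0],[0.24,0,0,0.08,0,0,0],[0.24,0,0,0.08,0,0,0],[0.24,0,0,0.08,0,0,0],[0.24,0,0,0.08,0,0,0]]
  ]
}}

```text
time_s: 10.45
eef_pos: [599.8, -74.5, 37.8]
ee_rot: [0.541, 0.455, 0.541, -0.455]
force: [-0.5, -0.4, 0.6]
grip_width: 0.242
```

{"op": "move_arm", "data": {
  "targets": [
    [[0.24,0,0,0.08,0,0,0],[0.24,0,0,0.08,0,0,0],[0.24,0,0,0.08,0,0,0],[0.24,0,0,0.05,0,0,0],[0.24,0,0,0,0,0,0]]
  ]
}}

```text
time_s: 10.95
eef_pos: [607.2, -117.4, 37.7]
ee_rot: [0.541, 0.455, 0.541, -0.455]
force: [-0.2, 0.2, 0.3]
grip_width: 0.239
```

{"op": "move_arm", "data": {
  "targets": [
    [[0.24,-0.05,0,0,0,0,0],[0.24,-0.1,0,0,0,0,0],[0.24,-0.15,0,0,0,0,0],[0.24,-0.1,0,0,0,0,0],[0.24,0,0,0,0,0,0]]
  ]
}}

```text
time_s: 11.45
eef_pos: [608.3, -116.3, 101.3]
ee_rot: [0.543, 0.456, 0.539, -0.454]
force: [-0.3, 0.6, -0.4]
grip_width: 0.238
```

```bash
python3 st.py
python3 - <<'E'
from h import *
im=ctrl.capture("scene");cv2.imwrite("pics/s8.png",cv2.resize(im[150:340,100:440,::-1],None,fx=2.3,fy=2.3))
E
python3 st.py
```

```text
11.45 slab [  31.38 -163.58] z 101.28432148537009 [-0.38  0.63  1.36  0.    1.14 -0.55] F [-0.26  0.59 -0.4 ] 0.23802648713186889
rot err deg [ 0.07  0.16 -0.27]
11.5 slab [  30.69 -163.27] z 99.47490627878162 [-0.38  0.64  1.36  0.    1.14 -0.55] F [ 0.2  -0.09 -0.73] 0.24025904158519912
rot err deg [ 0.06  0.08 -0.14]
```

View pics/s8.png

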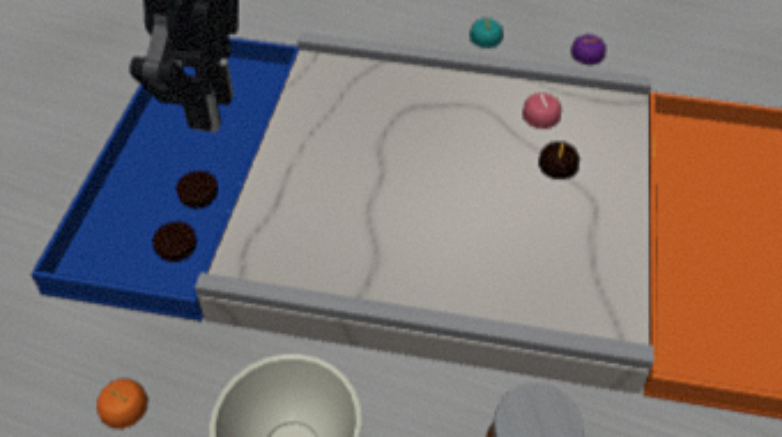

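{"op": "move_arm", "data": {
  "targets": [
    [[0.24,0,-0.03,-0.15,0,0,0],[0.24,0,-0.054,-0.274,0,0,0],[0.24,0,-0.054,-0.274,0,0,0],[0.24,0,-0.054,-0.274,0,0,0],[0.24,0,-0.054,-0.274,0,0,0]]
  ]
}}

```text
time_s: 12.0
eef_pos: [537.4, 63.1, 97.2]
ee_rot: [0.541, 0.455, 0.541, -0.455]
force: [0.6, -0.1, 1.0]
grip_width: 0.237
```

{"op": "move_arm", "data": {
  "targets": [
    [[0.24,0,-0.054,-0.274,0,0,0],[0.24,0,-0.054,-0.274,0,0,0],[0.24,0,-0.026,-0.126,0,0,0],[0.24,0,0,0,0,0,0],[0.24,0,0,0,0,0,0]]
  ]
}}

```text
time_s: 12.5
eef_pos: [501.5, 157.5, 97.5]
ee_rot: [0.541, 0.455, 0.541, -0.455]
force: [-0.7, -1.1, 0.0]
grip_width: 0.243
```

```bash
python3 st.py
python3 - <<'E'
from h import *
np.set_printoptions(precision=1,suppress=True)
s,r=tool()
im=ctrl.capture("wrist");cv2.imwrite("pics/w9.png",im[:,:,::-1])
for l in("dark1","pink"):
  for q in ctrl.cut_out(l,"wrist"):
    print(l,q["confidence"],np.array(q["point"]),q["pixels"].sum(),toslab(wback(q["point"],41,s,r)))
E
python3 st.py
```

```text
12.5 slab [-27.19 124.45] z 97.46380174274289 [ 0.08  0.46  1.66 -0.    1.02 -0.09] F [-0.68 -1.09  0.  ] 0.24305790779442288
rot err deg [0.07 0.01 0.03]
dark1 0.94 [359.4  38.6] 498 [-184.2   40.7]
dark1 0.9 [297.9 289.5] 2050 [-26.6  83.3]
dark1 0.71 [244.3  30.7] 1965 [-175.2  117.3]
pink 0.62 [303.1 196.3] 283 [-82.6  79.9]
12.65 slab [-26.87 123.54] z 97.60549044670762 [ 0.08  0.46  1.66 -0.    1.02 -0.09] F [-0.24 -0.13  0.24] 0.2412692671085024
rot err deg [-0.05  0.01  0.02]
```

View pics/w9.png

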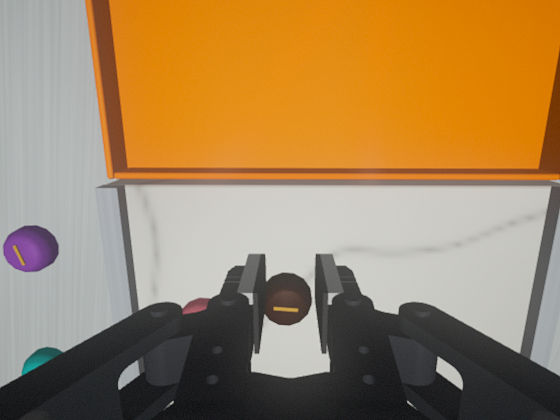

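{"op": "move_arm", "data": {
  "targets": [
    [[0.24,0.1,0,0,0,0,0],[0.24,0.14,0,0,0,0,0],[0.24,0.1,0,0,0,0,0],[0.24,0.04,0,0,0,0,0],[0.24,0.02,0,0,0,0,0]]
  ]
}}

```text
time_s: 13.15
eef_pos: [501.7, 157.1, 37.5]
ee_rot: [0.541, 0.455, 0.541, -0.456]
force: [-0.1, -0.5, 0.2]
grip_width: 0.241
```

{"op": "move_arm", "data": {
  "targets": [
    [[0.24,0,0,0.04,0,0,0],[0.24,0,0,0.05,0,0,0],[0.24,0,0,0.06,0,0,0],[0.24,0,0,0.07,0,0,0],[0.24,0,0,0.08,0,0,0]]
  ]
}}

```text
time_s: 13.65
eef_pos: [509.6, 112.3, 38.1]
ee_rot: [0.541, 0.455, 0.541, -0.455]
force: [-0.2, -0.6, 0.7]
grip_width: 0.24
```

```bash
python3 st.py
python3 - <<'E'
from h import *
im=ctrl.capture("scene");cv2.imwrite("pics/s10.png",cv2.resize(im[150:340,100:440,::-1],None,fx=2.3,fy=2.3))
E
python3 st.py
```

```text
13.65 slab [-26.92  78.53] z 38.088501794758265 [-0.01  0.54  1.72  0.    0.88 -0.18] F [-0.23 -0.59  0.74] 0.23973004903916326
rot err deg [ 0.02  0.01 -0.03]
13.7 slab [-26.76  77.03] z 38.01600725635435 [-0.01  0.54  1.72 -0.    0.88 -0.18] F [ 0.84 -1.61  0.29] 0.23907117527071292
rot err deg [-0.04  0.03 -0.03]
```

View pics/s10.png

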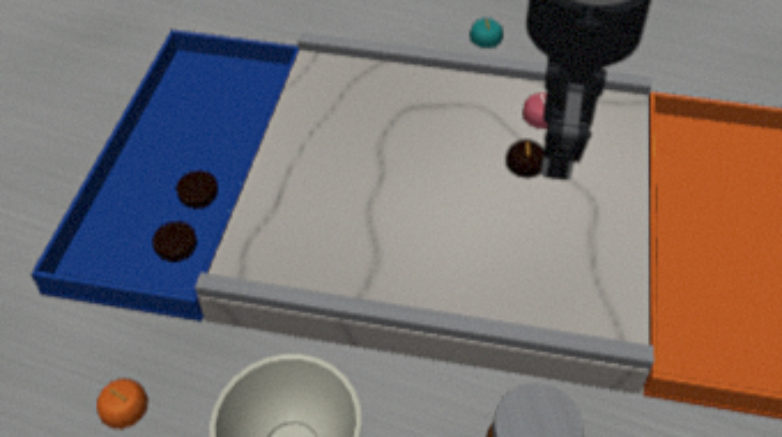

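C is cradled and the pink one hasn't moved. From y=77 to -162 is 239 mm, so 20 rows of 0.08.

{"op": "move_arm", "data": {
  "targets": [
    [[0.24,0,0,0.08,0,0,0],[0.24,0,0,0.08,0,0,0],[0.24,0,0,0.08,0,0,0],[0.24,0,0,0.08,0,0,0],[0.24,0,0,0.08,0,0,0]]
  ]
}}

```text
time_s: 14.2
eef_pos: [519.7, 53.1, 37.8]
ee_rot: [0.541, 0.455, 0.541, -0.455]
force: [0.0, 0.4, 0.2]
grip_width: 0.239
```

{"op": "move_arm", "data": {
  "targets": [
    [[0.24,0,0,0.08,0,0,0],[0.24,0,0,0.08,0,0,0],[0.24,0,0,0.08,0,0,0],[0.24,0,0,0.08,0,0,0],[0.24,0,0,0.08,0,0,0]]
  ]
}}

```text
time_s: 14.7
eef_pos: [530.0, -5.9, 37.8]
ee_rot: [0.541, 0.455, 0.541, -0.455]
force: [0.1, 0.6, -0.8]
grip_width: 0.238
```

{"op": "move_arm", "data": {
  "targets": [
    [[0.24,0,0,0.08,0,0,0],[0.24,0,0,0.08,0,0,0],[0.24,0,0,0.08,0,0,0],[0.24,0,0,0.08,0,0,0],[0.24,0,0,0.08,0,0,0]]
  ]
}}

```text
time_s: 15.2
eef_pos: [540.2, -65.0, 37.8]
ee_rot: [0.541, 0.455, 0.541, -0.455]
force: [-0.2, 0.6, 0.0]
grip_width: 0.239
```

{"op": "move_arm", "data": {
  "targets": [
    [[0.24,0,0,0.08,0,0,0],[0.24,0,0,0.08,0,0,0],[0.24,0,0,0.08,0,0,0],[0.24,0,0,0.08,0,0,0],[0.24,0,0,0.06,0,0,0]]
  ]
}}

```text
time_s: 15.7
eef_pos: [550.0, -121.3, 37.8]
ee_rot: [0.541, 0.455, 0.541, -0.455]
force: [-0.7, 0.0, 0.3]
grip_width: 0.241
```

{"op": "move_arm", "data": {
  "targets": [
    [[0.24,0,0,0,0,0,0],[0.24,-0.05,0,0,0,0,0],[0.24,-0.15,0,0,0,0,0],[0.24,-0.25,0,0,0,0,0],[0.24,-0.25,0,0,0,0,0]]
  ]
}}

```text
time_s: 16.2
eef_pos: [549.5, -119.5, 144.4]
ee_rot: [0.541, 0.455, 0.542, -0.455]
force: [-0.7, 0.1, -0.3]
grip_width: 0.243
```

{"op": "move_arm", "data": {
  "targets": [
    [[0.24,-0.2,0,0,0,0,0],[0.24,-0.1,0,0,0,0,0],[0.24,0,0,0,0,0,0],[0.24,0,0,0,0,0,0],[0.24,0,0,0,0,0,0]]
  ]
}}

```text
time_s: 16.7
eef_pos: [549.3, -119.8, 186.5]
ee_rot: [0.54, 0.455, 0.542, -0.455]
force: [-0.9, 0.2, -0.3]
grip_width: 0.238
```

```bash
python3 st.py
python3 - <<'E'
from h import *
np.set_printoptions(precision=1,suppress=True)
for n in("top","scene"):
    im=ctrl.capture(n);cv2.imwrite(f"pics/{n}11.png",im[:,:,::-1])
    for l in("dark1","pink","jar","bowl"):
        for q in ctrl.cut_out(l,n)[:6]:
            print(n,l,q["confidence"],np.array(q["point"]),q["pixels"].sum(),toslab(back(n,q["point"],{"dark1":14,"pink":41}.get(l,40))))
E
python3 st.py
```

```text
16.7 slab [ -27.37 -156.93] z 186.5482883579421 [-0.42  0.43  1.45  0.    1.26 -0.6 ] F [-0.93  0.21 -0.35] 0.2376047139543608
rot err deg [ 0.04 -0.08  0.11]
top dark1 0.79 [355.5 226. ] 294 [-203.8  100.1]
top dark1 0.76 [345.5 284.4] 288 [-206.5    7.1]
top dark1 0.6 [ 82.8 344. ] 235 [ 205.4 -176.3]
top dark1 0.43 [152.4 364.6] 126 [  78.2 -185.3]
top jar 0.65 [103.  194.7] 1233 [204.2  79.3]
top bowl 0.62 [ 84.1 280.2] 2132 [211.8 -65. ]
scene dark1 0.94 [324.1 152.9] 375 [ 207.5 -179. ]
scene dark1 0.82 [255.7 176.2] 284 [  83.5 -189.7]
scene dark1 0.74 [208.9 195.5] 216 [ -26.6 -193. ]
scene dark1 0.57 [233.9 183. ] 218 [  35.9 -194.9]
scene dark1 0.49 [173.7 355.8] 157 [-184.5   99.1]
scene dark1 0.46 [166.8 313.1] 159 [-189.7    9.8]
scene pink 0.57 [201.4 336.4] 232 [-68.5  64.5]
scene jar 0.83 [346.9 330.3] 2142 [206.8  77.1]
scene bowl 0.66 [338.7 224.3] 3239 [221.4 -64.9]
17.2 slab [ -26.93 -157.41] z 187.72602812268923 [-0.42  0.43  1.45 -0.    1.26 -0.6 ] F [-0.65 -0.49 -0.3 ] 0.23896922964392306
rot err deg [ 0.03 -0.    0.01]
```

View pics/scene11.png

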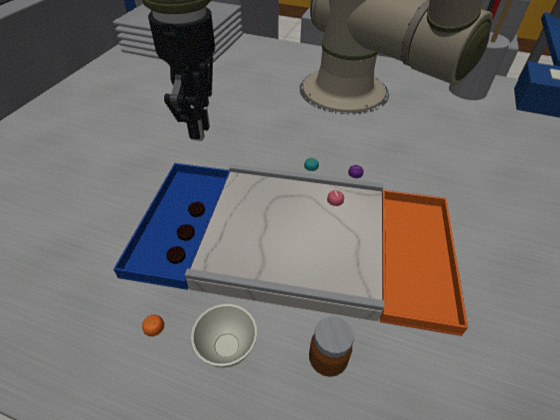

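View pics/top11.png

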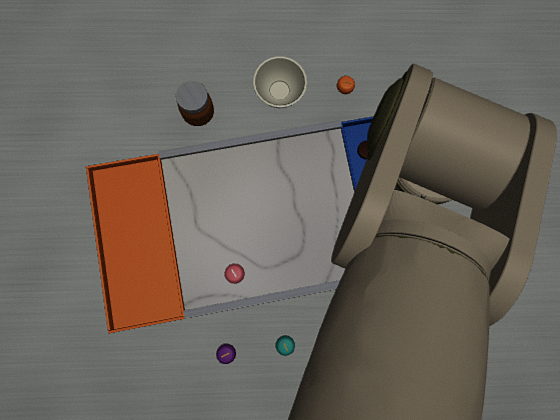

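```bash
python3 -c "
from rig import ctrl
print(ctrl.finish_job())"
```

```text
the job is handed in; nothing more can be done
None
```

I swept all three dark chocolates along their lanes and off the slab's −y edge into the blue tray, then handed the job in at about 17 s. The chocolates rode in a gap of about 20 mm between the two fingertips. They were pushed along the marble and never gripped.

- **Dark chocolates:** In the last scene picture all three lie flat in the blue tray, overturned by the drop. They measure about 30–40 mm inside its near inner wall. The top camera confirms only one of them, because the arm hid the other two.
- **Pink, jar and bowl:** Pink at (274, 236), the jar at (102, 196) and the bowl at (83, 280) in the top view are within a pixel or two of where they started. In that last round the top-camera network missed pink, so I judged it by eye there. The scene camera did find it, about 5 mm from its first scene-camera reading, which I put down to detection noise.
- **Look-alikes:** The orange, purple and turquoise chocolates were not touched.
- **Arm:** It was clear at a height of about 188 mm, touching nothing. The force readings I took stayed under about 3 N.

The job reported no verdict.

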